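Clear the capping machine, then hold the cigar chest open

ROBOT

A 6-joint arm with a two-finger parallel gripper is mounted at the origin on the work surface. World frame = base frame: x ahead of the robot, y to its left, z up, the work surface at z = 0. Lengths are in m, angles in rad, forces in N, time in s.
With the tool pointing down it reaches from about 0.2 to 0.875 m from the base axis. Payload 3.4 kg.
Tool frame: the origin (TCP) lies at the very end of the fingers, on their centre line; the grasp point (between the pads) lies 19 mm behind it; z points along the fingers, y is the line along which they close (so a half turn about z gives the same grasp; the last joint's range is limited). The gripper opens to 94 mm and grips with 3 to 60 N. Pads are 16 mm wide; open, the fingers measure 119 mm over their backs; the gripper's body (75 mm by 177 mm) begins 78 mm behind the grasp point.
Start: joints at [-1.42, 0.276, 1.505, -0, 1.361, -0.121], TCP at [0.154, -0.554, 0.205] pointing down, gripper open.
Joint ranges: [-2.89, 2.89], [-0.75, 2.08], [0.22, 2.7], [-1.18, 4.32], [0.11, 2.71], [-2.7, 2.7]. Speed limits (rad/s): [2.57, 2.57, 3.14, 3.14, 3.14, 3.14].

INTERFACE

Orientations are given as a unit quaternion [x, y, z, w].
In Python, from bench import env gives the robot as it stands.
- The arm moves only by the tool servo_tool, never from a script. Its argument "targets" is a list of rows, each an object with "xyz": the shift along the tool's x, y, z each as a share of 300 mm, from -1 to 1, a list of three; "rotation": the turn, a rotation vector about the tool's x, y, z each as a share of pi/4 rad, from -1 to 1, a list of three. A call has 1 to 12 rows; each row is the pose to reach, as a shift and turn from the pose commanded when the call began, along the tool's axes at that moment; what a row does not reach only later rows make up. A row lasts 1/8 s, in which the tool goes at most 62.5 mm and 10.7 degrees, less where a joint would pass 70% of its speed; a pose out of reach is approached as far as the arm can. A call with a number of a shift or a turn outside -1 to 1 is refused whole. A call with a gripper value outside its range is refused whole. "grip" is the closure in counts, from 0 (fully open) to 255 (shut), set as the call begins (left out, the last holds). The fingers move at their own pace and stop on an object; "newtons" is the grip in N (left out, the last holds). Time passes only in rows, so rows that repeat a pose let the fingers close. It gives the time, the measured TCP pose, the force, the opening and the grip force at its end, in the units of the state.
- env.state(): the state, without advancing time (a new reading comes with each control period).
- env.read_camera(name): name is "scene" or "side" or "wrist"; returns a dict with "frame" (480x640x3 uint8, red, green, blue), "fx", "fy", "cx", "cy" (pixels), "dist_coeffs" ([k1, k2, p1, p2, k3] as OpenCV has them; the pictures are not rectified), "position" and "attitude" of the camera in the world; the wrist camera has in their place "hand_eye" (4x4, takes a point from camera to tool coordinates, whose origin is the TCP and whose axes are the flange's). Camera axes: x right, y up, looking along -z (the intrinsics and any distortion apply to the point x, -y, -z); pixel columns grow to the right and rows downward; lengths in m; the calibration is good to about 2 mm. A picture is of the moment at which its call begins: read the wrist's pose just before it. There is no depth.
- env.job_done(): hands the job in; it is judged then, once.
Trained networks look in the newest picture that a camera, given by its name, has taken for a name from the list of things; names that differ only in an ending like _2 or _b are one class to them, and where a whole thing is asked for, a point or a joint stands for the part that bears it (a point fixed in the world has none). Each returns a list of dicts, best first, with "conf" (0 to 1); they miss things now and then, are a little off and sometimes report something else, mostly with a low value. They report only what shows in the picture. A call takes as long as a camera call.
- env.find_in(camera, label): "pixel" ([column, row] in pixels, amid what is visible of it).
- env.regions_of(camera, label): "region" (480x640 bool, what is visible of it) and "pixel" ([column, row] in pixels, amid what is visible of it).
- env.pinpoint(camera, label): "pixel" ([column, row] in pixels: a listed point, or the origin of a listed thing).
The state is a dict: "t": time; "joint_pos": joint angles; "joint_vel": joint speeds; "joint_efforts": joint torques, N m; "tool_pos": TCP position; "tcp_rot": TCP orientation; "force": force on the tool from outside, world axes, zero at the start; "moment": the same for the moment, N m; "finger_gap": finger opening in m; "grip_force": force on a finger pad.
Only numpy, scipy, OpenCV 4.12 (cv2) and the standard library are available. Lean on these libraries where they do the work, as an engineer would, in place of code of your own. Each camera call takes 0.05 s, during which the arm holds its last target. There are 200 camera calls.

TASK

Clear the two finished long tubes from the capping machine's catch tray and lay them gently, flat, in the open wooden tote; the short tube stays in the tray and the other things on the table stay where they are. Then lift the lid of the wooden cigar chest and hold it open at 45 degrees so that the vendor can restock it: the lid falls shut by itself, so do not let it drop. Finish while still holding it, with nothing else propping it.

Things in the scene. Friction and masses are not known exactly. Their poses are not given: they have to be found in the camera images.
- machine: Fixed grey and brass capping machine with a low black plastic catch tray in front. Origin: on the table under the middle of the tray. Tray 200 (x) x 195 (y) mm, floor 4 mm thick, rim 12 mm high on three sides; three lanes along the tray's x at y = -55, 0, +55 mm, each with two small rails (tops 9 mm above the table, outer faces 11 mm either side of the lane's middle) in which one tube rests. The machine's housing stands from x = +100 to +230 mm, 200 mm wide, 131 mm high.
- tube_a: Finished cigar tube: closed aluminium cylinder, 24 mm diameter, 150 mm long, about 50 g, lying in one of the three lanes (which one varies). Origin at the middle of its axis, about 18 mm above the table at the start; x runs along it (either end is fine); it can roll about x.
- tube_b: The other finished cigar tube, the same as tube_a.
- short_tube: Unfinished short tube, 24 mm diameter but only 90 mm long, in the remaining lane; stays there. Origin at the middle of its axis, x along it.
- tote: Loose open plywood tote, 0.7 kg, outside 200 (x) x 160 (y) x 50 (z) mm, walls and floor 5 mm. Origin: centre of its underside. A tube lying on its floor has its axis 17 mm above the origin.
- chest: Fixed wooden cigar chest, 200 (x) x 220 (y) x 100 (z) mm with the lid on top; origin at the centre of its underside. Its front, with the lid's handle, is at -x and the lid's hinge line runs along its y at x = +100 mm.
- lid_handle (a point): Middle of the bar handle on the lid: a round brass bar 11 mm in diameter, about 110 mm long along the chest's y, on two posts with 77 mm clear between them, 35 mm clear (bar's axis to lid's top face) near the front edge: 170 mm from the hinge line along the lid and 43 mm above it when shut. The point turns with the lid.
- lid_hinge (a point): Middle of the lid's hinge line, at the top far edge of the chest, about 100 mm above the table. Moves with the chest only; the lid turns about the chest's y axis through it.
- lid (a joint): Opening angle of the lid in rad: 0 shut (level), grows as the front edge rises, 0.785 is 45 degrees, stop at 1.75. The lid, 200 x 220 x 8 mm, about 0.5 kg, turns freely and falls shut when let go.
- jar: Bystander: small glass jar, 52 mm diameter, 55 mm high; origin centre of underside.
- marker: Bystander: black marker standing upright, 22 mm diameter, 120 mm high; origin centre of underside.
- block: Bystander: dark wooden block 60 x 40 x 30 mm; origin centre of underside.

How it is judged:
By the outcome, as a careful person would: the job done as asked, in the order asked, and still so for the second after the job is handed in, while the arm keeps its last pose, push and grip.
It also fails if it takes over 64 s, if anything falls off the work surface, if the arm or the gripper's body presses on something with over 40 N, if the wrist force passes 120 N, or if a joint passes its speed limit or range.

## Working session

There is one attempt and no reset: what is moved stays moved. The work goes in short steps, Python scripts to look and compute and a tool call to move; the robot and the scene stay as the last step left them, time stands still between calls to the robot, and variables do not carry over. Pictures are saved under pics/ and viewed, at most 10 in all, crops included, and the job is handed in when it is done.

Besides the shell and the picture viewer there is one more tool, called in YAML: its name, and indented under it one key for each argument. servo_tool: Moves the arm, as the interface text tells. Its arguments: {"type":"object","properties":{"targets":{"type":"array"},"grip":{"type":"number"},"newtons":{"type":"number"}},"required":["targets"]}

```bash
ls; mkdir -p pics
cat > h.py <<'E'
import numpy as np, cv2
from scipy.spatial.transform import Rotation as R
from bench import env
def cam(name):
    s=env.state(); c=env.read_camera(name)
    K=np.array([[c['fx'],0,c['cx']],[0,c['fy'],c['cy']],[0,0,1.]])
    if 'hand_eye' in c:
        T=np.eye(4);T[:3,:3]=R.from_quat(s['tcp_rot']).as_matrix();T[:3,3]=s['tool_pos']
        T=T@np.array(c['hand_eye']); p=T[:3,3];A=T[:3,:3]
    else:
        p=np.array(c['position']);a=np.array(c['attitude'],float)
        A=a if a.shape==(3,3) else R.from_quat(a).as_matrix()
    return dict(K=K,d=np.array(c['dist_coeffs'],float),p=p,A=A,f=c['frame'])
def save(c,n): cv2.imwrite('pics/'+n,c['f'][:,:,::-1])
def ray(c,px):
    u=cv2.undistortPoints(np.array(px,float).reshape(-1,1,2),c['K'],c['d']).reshape(-1,2)
    d=np.c_[u[:,0],-u[:,1],-np.ones(len(u))]@c['A'].T
    return d
def onz(c,px,z):
    d=ray(c,px); return c['p']+d*((z-c['p'][2])/d[:,2])[:,None]
def proj(c,P):
    q=(np.atleast_2d(P)-c['p'])@c['A']; q=q*[1,-1,-1]
    return cv2.projectPoints(q,np.zeros(3),np.zeros(3),c['K'],c['d'])[0].reshape(-1,2)
E
python3 - <<'E'
from h import *
np.set_printoptions(precision=3,suppress=True)
print(env.state())
zs=dict(machine=0,tube_a=.018,short_tube=.018,tote=0,chest=0,lid_handle=.151,lid_hinge=.1,jar=0,marker=0,block=0)
for n in ('scene','side'):
    c=cam(n); save(c,n+'0.png'); print(n,c['p'],c['A'].tolist())
    for k,z in zs.items():
        for r in env.pinpoint(n,k)[:3]:
            if r['conf']>.3: print(k,round(r['conf'],2),np.round(r['pixel']),onz(c,r['pixel'],z)[0])
E
```

```text
pics
{'t': 0.0, 'joint_pos': array([-1.42 ,  0.277,  1.506, -0.   ,  1.361, -0.121]), 'joint_vel': array([ 0.   ,  0.   , -0.   , -0.002,  0.   ,  0.001]), 'joint_efforts': array([ -0.003, -40.459, -23.723,   0.07 ,   0.034,  -0.   ]), 'tool_pos': array([ 0.154, -0.553,  0.205]), 'tcp_rot': array([ 0.991,  0.135, -0.   , -0.001]), 'force': array([ 1.25 , -0.442,  0.841]), 'moment': array([-0.001, -0.005, -0.007]), 'grip_force': 0.0, 'finger_gap': 0.09417849165925114}
scene [1.64  0.283 0.857] [[-0.2687980823589594, -0.542416069411999, 0.7959474848027248], [0.9631904112918814, -0.15432033955336655, 0.22011239037253277], [0.003438388506655843, 0.8258147736894583, 0.5639309683291974]]
tube_a 0.72 [472. 263.] [0.456 0.313 0.018]
tube_a 0.62 [496. 268.] [0.46  0.37  0.018]
short_tube 0.47 [446. 261.] [0.462 0.253 0.018]
tote 0.67 [325. 261.] [ 0.518 -0.028  0.   ]
chest 0.86 [191. 259.] [ 0.598 -0.343  0.   ]
chest 0.32 [201. 192.] [ 0.292 -0.459  0.   ]
lid_handle 0.83 [198. 193.] [ 0.539 -0.331  0.151]
jar 0.81 [350. 315.] [0.689 0.075 0.   ]
jar 0.7 [468. 271.] [0.462 0.307 0.   ]
jar 
[... 242 characters left out ...]
 -0.5565245595574282, 0.7072930951704834], [-0.000607137424408849, 0.786071073595352, 0.6181358253982684]]
machine 0.92 [308. 386.] [0.463 0.305 0.   ]
tube_a 0.75 [294. 404.] [0.461 0.36  0.018]
tube_a 0.61 [309. 382.] [0.458 0.306 0.018]
short_tube 0.6 [318. 360.] [0.467 0.255 0.018]
tote 0.77 [358. 269.] [ 0.506 -0.031  0.   ]
tote 0.59 [290. 247.] [ 0.685 -0.031  0.   ]
chest 0.6 [374. 189.] [ 0.598 -0.36   0.   ]
lid_handle 0.71 [398. 150.] [ 0.532 -0.332  0.151]
lid_hinge 0.82 [343. 146.] [ 0.703 -0.379  0.1  ]
jar 0.58 [266. 272.] [0.691 0.071 0.   ]
marker 0.76 [304. 229.] [ 0.687 -0.11   0.   ]
marker 0.59 [267. 272.] [0.688 0.069 0.   ]
block 0.65 [288. 245.] [ 0.692 -0.039  0.   ]
```

View pics/scene0.png

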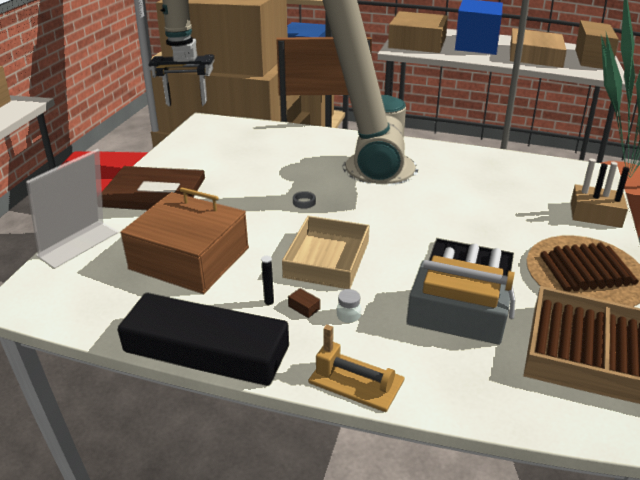

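View pics/side0.png

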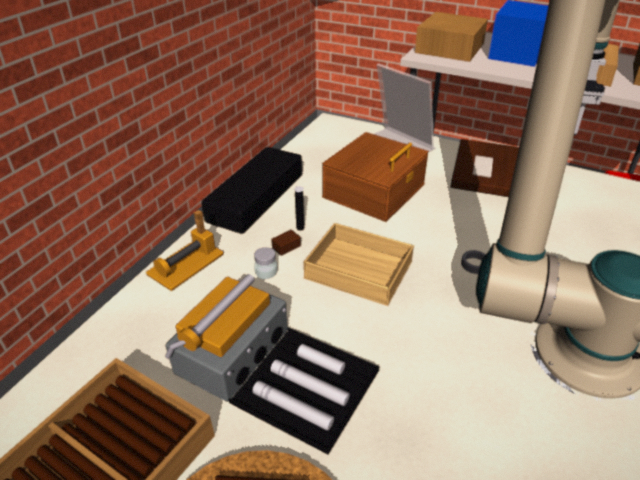

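Both views show the long tubes in the middle and +y lanes (side picture, about (309,382) and (294,404)). The short one is in the -y lane at (318,360). The tote is at about (358,269) and the chest handle at (398,150). Next I'll get the yaws.

Run:
```python
from h import *
np.set_printoptions(precision=3,suppress=True)
c=cam('side')
def rect(pts): return cv2.minAreaRect((pts[:,:2]*1000).astype(np.float32))
for k,z in (('tube_a',.018),('short_tube',.018),('tote',.05)):
    for r in env.regions_of('side',k)[:3]:
        m=r['region']; v,u=np.nonzero(m)
        if len(u)<50: continue
        P=onz(c,np.c_[u,v],z)
        print(k,round(r['conf'],2),len(u),rect(P),P[:,:2].mean(0))
print(env.read_camera('wrist')['hand_eye'])
```

```text
tube_a 0.95 1080 ((459.5606689453125, 305.6368408203125), (29.949703216552734, 155.69122314453125), 86.0833740234375) [0.455 0.306]
tube_a 0.67 1181 ((465.46881103515625, 360.8271484375), (28.104286193847656, 155.31790161132812), 85.47514343261719) [0.463 0.361]
short_tube 0.96 659 ((463.75177001953125, 251.1373748779297), (33.090065002441406, 97.79164123535156), 86.59552764892578) [0.462 0.251]
short_tube 0.7 393 ((732.3825073242188, -171.86923217773438), (23.064516067504883, 205.57608032226562), 28.457843780517578) [ 0.73  -0.167]
tote 0.78 5862 ((496.31365966796875, -4.3924102783203125), (213.7117919921875, 207.66690063476562), 0.35508885979652405) [0.493 0.002]
tote 0.29 388 ((708.4027099609375, -129.19532775878906), (22.282543182373047, 192.14999389648438), 28.458084106445312) [ 0.707 -0.127]
[[ 0.001  0.961  0.278  0.08 ]
 [ 1.    -0.001 -0.    -0.   ]
 [ 0.     0.278 -0.961 -0.178]
 [ 0.     0.     0.     1.   ]]
```

servo_tool:
  targets:
    - {"xyz": [0.1, -0.2, -0.3], "rotation": [0, 0, 0]}
    - {"xyz": [0.25, -0.4, -0.38], "rotation": [0, 0, 0]}
    - {"xyz": [0.35, -0.55, -0.38], "rotation": [0, 0, 0]}
    - {"xyz": [0.45, -0.7, -0.38], "rotation": [0, 0, 0]}
    - {"xyz": [0.54, -0.85, -0.38], "rotation": [0, 0, 0]}
    - {"xyz": [0.54, -0.85, -0.38], "rotation": [0, 0, 0]}

```text
t: 2.1
tool_pos: [0.2422, -0.2619, 0.3202]
tcp_rot: [0.991, 0.136, 0.001, 0.001]
force: [0.8, -0.1, -0.1]
finger_gap: 0.0934
grip_force: 0.0
```

servo_tool:
  targets:
    - {"xyz": [0.2, -0.12, 0], "rotation": [0, 0, 0.1]}
    - {"xyz": [0.4, -0.25, 0], "rotation": [0, 0, 0.25]}
    - {"xyz": [0.6, -0.35, 0], "rotation": [0, 0, 0.35]}
    - {"xyz": [0.75, -0.45, 0], "rotation": [0, 0, 0.4]}
    - {"xyz": [0.88, -0.55, 0], "rotation": [0, 0, 0.42]}
    - {"xyz": [0.88, -0.55, 0], "rotation": [0, 0, 0.42]}
    - {"xyz": [0.88, -0.55, 0], "rotation": [0, 0, 0.42]}

```text
t: 2.98
tool_pos: [0.4515, -0.0351, 0.3192]
tcp_rot: [1.0, -0.028, -0.001, 0.0]
force: [-0.3, -0.6, 0.5]
finger_gap: 0.0939
grip_force: 0.0
```

Run:
```python
from h import *
np.set_printoptions(precision=3,suppress=True)
c=cam('wrist'); save(c,'w1.png'); s=env.state(); print(s['tool_pos'],s['joint_vel'].max())
for r in env.regions_of('wrist','tote')[:1]:
    v,u=np.nonzero(r['region']); P=onz(c,np.c_[u,v],.05)
    print(r['conf'],len(u),(u.min(),u.max(),v.min(),v.max()),cv2.minAreaRect((P[:,:2]*1000).astype(np.float32)))
for r in env.pinpoint('wrist','tote')[:1]: print(onz(c,r['pixel'],0),r['pixel'])
```

```text
[ 0.451 -0.036  0.319] 0.004629678438069958
0.82 30119 (np.int64(218), np.int64(382), np.int64(41), np.int64(244)) ((503.87060546875, -28.71245574951172), (199.11314392089844, 160.1911163330078), 0.05626445263624191)
[[ 0.501 -0.026  0.   ]] [302.6, 147.4]
```

View pics/w1.png

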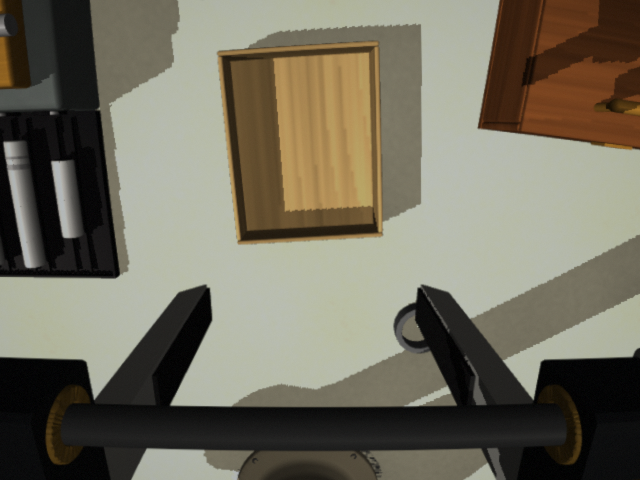

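The wrist picture shows the tote centred at about (302,147), with the tube tray at left. The tote is at (0.504,-0.029) with yaw near 0. Next, over the tray.

servo_tool:
  targets:
    - {"xyz": [-0.04, -0.2, 0], "rotation": [0, 0, 0]}
    - {"xyz": [-0.1, -0.4, 0], "rotation": [0, 0, 0]}
    - {"xyz": [-0.15, -0.6, 0.1], "rotation": [0, 0, 0]}
    - {"xyz": [-0.2, -0.8, 0.15], "rotation": [0, 0, 0]}
    - {"xyz": [-0.2, -1.0, 0.2], "rotation": [0, 0, 0]}
    - {"xyz": [-0.2, -1.0, 0.2], "rotation": [0, 0, 0]}
    - {"xyz": [-0.2, -1.0, 0.2], "rotation": [0, 0, 0]}
  grip: 150

```text
t: 4.0
tool_pos: [0.4097, 0.2667, 0.2595]
tcp_rot: [1.0, -0.029, -0.0, 0.001]
force: [-0.0, 0.7, -0.2]
finger_gap: 0.0388
grip_force: 0.0
```

Run:
```python
from h import *
np.set_printoptions(precision=4,suppress=True)
c=cam('wrist'); save(c,'w2.png'); s=env.state(); print(s['tool_pos'],s['tcp_rot'],s['finger_gap'])
for k in ('tube_a','short_tube'):
  for r in env.regions_of('wrist',k)[:3]:
    v,u=np.nonzero(r['region']); 
    if len(u)<50: continue
    P=onz(c,np.c_[u,v],.022)
    print(k,r['conf'],len(u),(u.min(),u.max(),v.min(),v.max()),cv2.minAreaRect((P[:,:2]*1000).astype(np.float32)))
```

```text
[0.41   0.2663 0.2598] [ 0.9995 -0.03    0.0003  0.0005] 0.03881446673323512
tube_a 0.97 3718 (np.int64(197), np.int64(228), np.int64(73), np.int64(232)) ((461.9046630859375, 360.1163024902344), (23.953086853027344, 151.6578369140625), 86.38773345947266)
tube_a 0.58 3999 (np.int64(254), np.int64(283), np.int64(75), np.int64(234)) ((456.6026306152344, 305.9132385253906), (25.61564826965332, 151.57217407226562), 87.029541015625)
short_tube 0.84 2448 (np.int64(313), np.int64(340), np.int64(99), np.int64(197)) ((461.50921630859375, 250.9029541015625), (25.34022331237793, 92.39295196533203), 86.67952728271484)
```

View pics/w2.png

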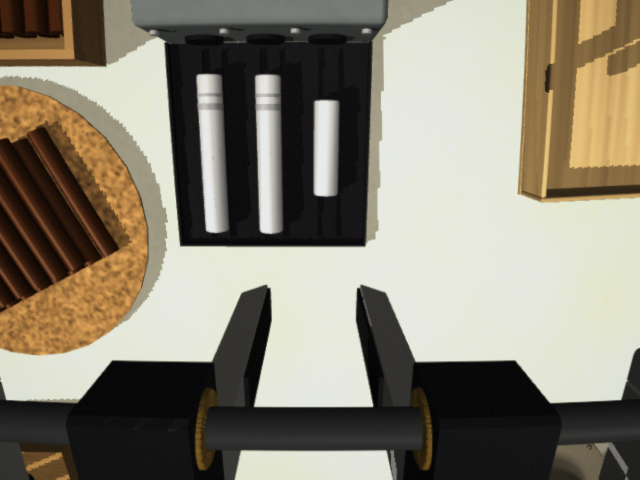

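Tubes lie at pixel columns about 212 and 268 (long) and 326 (short); the tool yaw matches. Descending on the middle tube.

servo_tool:
  targets:
    - {"xyz": [0.148, -0.141, 0.1], "rotation": [0, 0, 0]}
    - {"xyz": [0.148, -0.141, 0.3], "rotation": [0, 0, 0]}
    - {"xyz": [0.148, -0.141, 0.5], "rotation": [0, 0, 0]}
    - {"xyz": [0.148, -0.141, 0.65], "rotation": [0, 0, 0]}
    - {"xyz": [0.148, -0.141, 0.73], "rotation": [0, 0, 0]}
    - {"xyz": [0.148, -0.141, 0.78], "rotation": [0, 0, 0]}
    - {"xyz": [0.148, -0.141, 0.81], "rotation": [0, 0, 0]}
    - {"xyz": [0.148, -0.141, 0.832], "rotation": [0, 0, 0]}
    - {"xyz": [0.148, -0.141, 0.832], "rotation": [0, 0, 0]}

```text
t: 5.28
tool_pos: [0.4565, 0.3076, 0.0101]
tcp_rot: [1.0, -0.029, 0.0, -0.0]
force: [-0.3, 1.0, -0.4]
finger_gap: 0.0385
grip_force: 0.0
```

servo_tool:
  targets:
    - {"xyz": [0, 0, 0], "rotation": [0, 0, 0]}
    - {"xyz": [0, 0, 0], "rotation": [0, 0, 0]}
    - {"xyz": [0, 0, 0], "rotation": [0, 0, 0]}
    - {"xyz": [0, 0, 0], "rotation": [0, 0, 0]}
    - {"xyz": [0, 0, -0.03], "rotation": [0, 0, 0]}
    - {"xyz": [0, 0, -0.1], "rotation": [0, 0, 0]}
    - {"xyz": [0, 0, -0.25], "rotation": [0, 0, 0]}
    - {"xyz": [0, 0, -0.4], "rotation": [0, 0, 0]}
    - {"xyz": [0, 0, -0.5], "rotation": [0, 0, 0]}
    - {"xyz": [0, 0, -0.5], "rotation": [0, 0, 0]}
  grip: 255
  newtons: 10

```text
t: 6.52
tool_pos: [0.4577, 0.3094, 0.1625]
tcp_rot: [1.0, -0.029, 0.003, -0.002]
force: [-0.5, 0.2, -1.6]
finger_gap: 0.0238
grip_force: 10.0
```

servo_tool:
  targets:
    - {"xyz": [0.03, 0.1, 0], "rotation": [0, 0, -0.02]}
    - {"xyz": [0.06, 0.28, 0], "rotation": [0, 0, -0.04]}
    - {"xyz": [0.1, 0.46, 0], "rotation": [0, 0, -0.06]}
    - {"xyz": [0.14, 0.64, 0], "rotation": [0, 0, -0.075]}
    - {"xyz": [0.18, 0.8, 0], "rotation": [0, 0, -0.075]}
    - {"xyz": [0.2, 0.92, 0], "rotation": [0, 0, -0.075]}
    - {"xyz": [0.225, 1.0, 0], "rotation": [0, 0, -0.075]}
    - {"xyz": [0.225, 1.0, 0], "rotation": [0, 0, -0.075]}

```text
t: 7.52
tool_pos: [0.5058, 0.0034, 0.1582]
tcp_rot: [1.0, -0.001, -0.001, -0.0]
force: [-0.2, 0.7, -0.2]
finger_gap: 0.0237
grip_force: 10.0
```

servo_tool:
  targets:
    - {"xyz": [0, 0.12, 0], "rotation": [0, 0, 0]}
    - {"xyz": [-0.006, 0.224, 0.05], "rotation": [0, 0, 0]}
    - {"xyz": [-0.006, 0.224, 0.2], "rotation": [0, 0, 0]}
    - {"xyz": [-0.006, 0.224, 0.34], "rotation": [0, 0, 0]}
    - {"xyz": [-0.006, 0.224, 0.42], "rotation": [0, 0, 0]}
    - {"xyz": [-0.006, 0.224, 0.46], "rotation": [0, 0, 0]}
    - {"xyz": [-0.006, 0.224, 0.48], "rotation": [0, 0, 0]}
    - {"xyz": [-0.006, 0.224, 0.495], "rotation": [0, 0, 0]}
    - {"xyz": [-0.006, 0.224, 0.5], "rotation": [0, 0, 0]}
    - {"xyz": [-0.006, 0.224, 0.5], "rotation": [0, 0, 0]}

```text
t: 8.78
tool_pos: [0.5049, -0.0631, 0.0103]
tcp_rot: [1.0, 0.0, 0.001, 0.0]
force: [0.3, 0.3, 0.1]
finger_gap: 0.0235
grip_force: 10.0
```

servo_tool:
  targets:
    - {"xyz": [0, 0, 0.003], "rotation": [0, 0, 0]}
    - {"xyz": [0, 0, 0.005], "rotation": [0, 0, 0]}
    - {"xyz": [0, 0, 0.005], "rotation": [0, 0, 0]}

```text
t: 9.15
tool_pos: [0.5049, -0.0631, 0.0095]
tcp_rot: [1.0, 0.0, 0.001, 0.0]
force: [-1.6, 0.8, 7.0]
finger_gap: 0.0235
grip_force: 10.0
```

servo_tool:
  targets:
    - {"xyz": [0, 0, 0], "rotation": [0, 0, 0]}
    - {"xyz": [0, 0, 0], "rotation": [0, 0, 0]}
    - {"xyz": [0, 0, 0], "rotation": [0, 0, 0]}
    - {"xyz": [0, 0, -0.05], "rotation": [0, 0, 0]}
    - {"xyz": [0, 0, -0.2], "rotation": [0, 0, 0]}
    - {"xyz": [0, 0, -0.38], "rotation": [0, 0, 0]}
    - {"xyz": [0, 0, -0.5], "rotation": [0, 0, 0]}
    - {"xyz": [0, 0, -0.5], "rotation": [0, 0, 0]}
  grip: 150

```text
t: 10.15
tool_pos: [0.5069, -0.0635, 0.1624]
tcp_rot: [1.0, 0.0, 0.004, 0.001]
force: [0.2, 0.1, 0.4]
finger_gap: 0.0384
grip_force: 0.0
```

servo_tool:
  targets:
    - {"xyz": [-0.02, -0.1, 0], "rotation": [0, 0, 0.02]}
    - {"xyz": [-0.05, -0.28, 0], "rotation": [0, 0, 0.04]}
    - {"xyz": [-0.08, -0.46, 0], "rotation": [0, 0, 0.06]}
    - {"xyz": [-0.1, -0.64, 0], "rotation": [0, 0, 0.075]}
    - {"xyz": [-0.12, -0.8, 0], "rotation": [0, 0, 0.075]}
    - {"xyz": [-0.14, -0.92, 0], "rotation": [0, 0, 0.075]}
    - {"xyz": [-0.143, -1.0, 0], "rotation": [0, 0, 0.075]}
    - {"xyz": [-0.143, -1.0, 0], "rotation": [0, 0, 0.075]}

```text
t: 11.15
tool_pos: [0.4603, 0.2379, 0.1573]
tcp_rot: [1.0, -0.028, -0.001, 0.0]
force: [0.3, -0.0, -0.6]
finger_gap: 0.0387
grip_force: 0.0
```

servo_tool:
  targets:
    - {"xyz": [-0.01, -0.15, 0], "rotation": [0, 0, 0]}
    - {"xyz": [-0.02, -0.32, 0], "rotation": [0, 0, 0]}
    - {"xyz": [-0.019, -0.409, 0], "rotation": [0, 0, 0]}
    - {"xyz": [-0.019, -0.409, 0.1], "rotation": [0, 0, 0]}
    - {"xyz": [-0.019, -0.409, 0.25], "rotation": [0, 0, 0]}
    - {"xyz": [-0.019, -0.409, 0.36], "rotation": [0, 0, 0]}
    - {"xyz": [-0.019, -0.409, 0.43], "rotation": [0, 0, 0]}
    - {"xyz": [-0.019, -0.409, 0.47], "rotation": [0, 0, 0]}
    - {"xyz": [-0.019, -0.409, 0.492], "rotation": [0, 0, 0]}
    - {"xyz": [-0.019, -0.409, 0.492], "rotation": [0, 0, 0]}

```text
t: 12.4
tool_pos: [0.463, 0.3595, 0.0108]
tcp_rot: [1.0, -0.029, 0.0, 0.0]
force: [0.5, -0.0, 0.3]
finger_gap: 0.0385
grip_force: 0.0
```

servo_tool:
  targets:
    - {"xyz": [0, 0, 0], "rotation": [0, 0, 0]}
    - {"xyz": [0, 0, 0], "rotation": [0, 0, 0]}
    - {"xyz": [0, 0, 0], "rotation": [0, 0, 0]}
    - {"xyz": [0, 0, 0], "rotation": [0, 0, 0]}
    - {"xyz": [0, 0, -0.03], "rotation": [0, 0, 0]}
    - {"xyz": [0, 0, -0.1], "rotation": [0, 0, 0]}
    - {"xyz": [0, 0, -0.25], "rotation": [0, 0, 0]}
    - {"xyz": [0, 0, -0.4], "rotation": [0, 0, 0]}
    - {"xyz": [0, 0, -0.5], "rotation": [0, 0, 0]}
    - {"xyz": [0, 0, -0.5], "rotation": [0, 0, 0]}
  grip: 255
  newtons: 10

```text
t: 13.65
tool_pos: [0.4638, 0.3598, 0.163]
tcp_rot: [1.0, -0.029, 0.002, -0.001]
force: [0.8, -0.9, -1.2]
finger_gap: 0.0233
grip_force: 10.0
```

servo_tool:
  targets:
    - {"xyz": [0.03, 0.1, 0], "rotation": [0, 0, -0.02]}
    - {"xyz": [0.06, 0.28, 0], "rotation": [0, 0, -0.04]}
    - {"xyz": [0.1, 0.46, 0], "rotation": [0, 0, -0.06]}
    - {"xyz": [0.14, 0.64, 0], "rotation": [0, 0, -0.075]}
    - {"xyz": [0.18, 0.8, 0], "rotation": [0, 0, -0.075]}
    - {"xyz": [0.2, 0.92, 0], "rotation": [0, 0, -0.075]}
    - {"xyz": [0.2, 1.0, 0], "rotation": [0, 0, -0.075]}
    - {"xyz": [0.2, 1.0, 0], "rotation": [0, 0, -0.075]}

```text
t: 14.65
tool_pos: [0.5036, 0.0552, 0.1587]
tcp_rot: [1.0, -0.001, -0.002, 0.0]
force: [-0.2, 0.5, -0.7]
finger_gap: 0.0238
grip_force: 10.0
```

Run:
```python
from h import *
np.set_printoptions(precision=4,suppress=True)
for n in ('wrist','side'):
  c=cam(n); save(c,n+'3.png')
  for r in env.regions_of(n,'tube_a')[:3]:
    v,u=np.nonzero(r['region']); 
    if len(u)<50: continue
    P=onz(c,np.c_[u,v],.02)
    print(n,r['conf'],len(u),(u.min(),u.max(),v.min(),v.max()),cv2.minAreaRect((P[:,:2]*1000).astype(np.float32)))
```

```text
wrist 0.93 15454 (np.int64(284), np.int64(343), np.int64(136), np.int64(462)) ((424.8841857910156, 54.79969787597656), (45.361778259277344, 293.467041015625), 89.68914031982422)
wrist 0.64 5942 (np.int64(442), np.int64(490), np.int64(123), np.int64(315)) ((505.2563781738281, -61.53683853149414), (25.422710418701172, 152.27369689941406), 89.7706527709961)
side 0.97 746 (np.int64(309), np.int64(382), np.int64(218), np.int64(247)) ((581.1292724609375, -120.41180419921875), (47.96067810058594, 195.68931579589844), 89.40997314453125)
side 0.63 655 (np.int64(333), np.int64(396), np.int64(243), np.int64(269)) ((504.7102355957031, -59.804683685302734), (37.45197677612305, 155.81008911132812), 88.93086242675781)
```

View pics/side3.png

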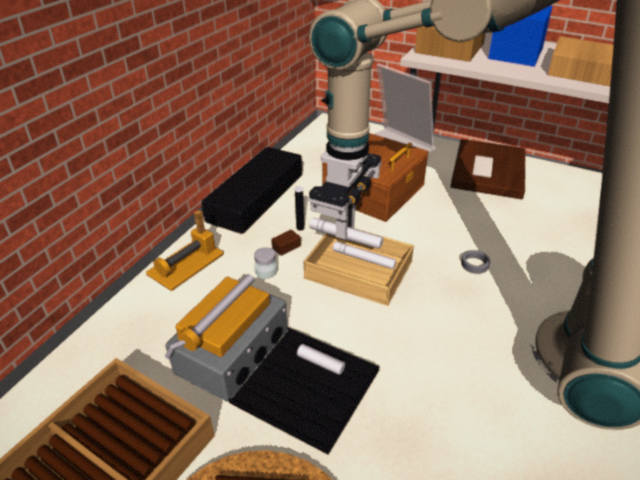

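The side picture shows tube 1 lying in the tote at about (365,255) and tube 2 in the gripper above it. The short tube is in place at (320,358). Placing tube 2 at y=+0.008.

servo_tool:
  targets:
    - {"xyz": [0, 0.1, 0], "rotation": [0, 0, 0]}
    - {"xyz": [0, 0.157, 0.05], "rotation": [0, 0, 0]}
    - {"xyz": [0, 0.157, 0.2], "rotation": [0, 0, 0]}
    - {"xyz": [0, 0.157, 0.34], "rotation": [0, 0, 0]}
    - {"xyz": [0, 0.157, 0.42], "rotation": [0, 0, 0]}
    - {"xyz": [0, 0.157, 0.46], "rotation": [0, 0, 0]}
    - {"xyz": [0, 0.157, 0.48], "rotation": [0, 0, 0]}
    - {"xyz": [0, 0.157, 0.492], "rotation": [0, 0, 0]}
    - {"xyz": [0, 0.157, 0.499], "rotation": [0, 0, 0]}
    - {"xyz": [0, 0.157, 0.502], "rotation": [0, 0, 0]}
    - {"xyz": [0, 0.157, 0.502], "rotation": [0, 0, 0]}

```text
t: 16.23
tool_pos: [0.5058, 0.0097, 0.0108]
tcp_rot: [1.0, 0.0, 0.001, 0.0]
force: [-0.2, 0.9, 2.2]
finger_gap: 0.0236
grip_force: 10.0
```

servo_tool:
  targets:
    - {"xyz": [0, 0, 0.003], "rotation": [0, 0, 0]}
    - {"xyz": [0, 0, 0.003], "rotation": [0, 0, 0]}

```text
t: 16.48
tool_pos: [0.5058, 0.0097, 0.0107]
tcp_rot: [1.0, 0.0, 0.001, 0.0]
force: [-1.9, -0.3, 10.2]
finger_gap: 0.0234
grip_force: 10.0
```

servo_tool:
  targets:
    - {"xyz": [0, 0, 0], "rotation": [0, 0, 0]}
    - {"xyz": [0, 0, 0], "rotation": [0, 0, 0]}
    - {"xyz": [0, 0, 0], "rotation": [0, 0, 0]}
    - {"xyz": [0, 0, -0.05], "rotation": [0, 0, 0]}
    - {"xyz": [0, 0, -0.2], "rotation": [0, 0, 0]}
    - {"xyz": [0, 0, -0.4], "rotation": [0, 0, 0]}
    - {"xyz": [0, 0, -0.6], "rotation": [0, 0, 0]}
    - {"xyz": [0, 0, -0.8], "rotation": [0, 0, 0]}
    - {"xyz": [0, 0, -0.95], "rotation": [0, 0, 0]}
    - {"xyz": [0, 0, -0.95], "rotation": [0, 0, 0]}
  grip: 150

```text
t: 17.73
tool_pos: [0.5074, 0.0095, 0.298]
tcp_rot: [1.0, 0.0, 0.004, 0.001]
force: [0.3, 0.4, -0.0]
finger_gap: 0.0386
grip_force: 0.0
```

servo_tool:
  targets:
    - {"xyz": [-0.03, 0.2, -0.1], "rotation": [0, 0, 0]}
    - {"xyz": [-0.06, 0.4, -0.1], "rotation": [0, 0, 0]}
    - {"xyz": [-0.1, 0.6, -0.1], "rotation": [0, 0, 0]}
    - {"xyz": [-0.15, 0.8, -0.1], "rotation": [0, 0, 0]}
    - {"xyz": [-0.18, 1.0, -0.1], "rotation": [0, 0, 0]}
    - {"xyz": [-0.18, 1.0, -0.1], "rotation": [0, 0, 0]}
    - {"xyz": [-0.18, 1.0, -0.1], "rotation": [0, 0, 0]}

```text
t: 18.6
tool_pos: [0.4511, -0.2896, 0.3227]
tcp_rot: [1.0, 0.0, -0.001, -0.001]
force: [-0.3, 0.6, -0.1]
finger_gap: 0.0388
grip_force: 0.0
```

Run:
```python
from h import *
np.set_printoptions(precision=4,suppress=True)
c=cam('wrist'); save(c,'w4.png'); s=env.state(); print(s['tool_pos'],s['tcp_rot'])
for k,z in (('lid_handle',.151),('lid_hinge',.1)):
  for n in ('wrist','side','scene'):
    if n!='wrist' and k=='lid_handle': cc=cam(n)
    else: cc=c if n=='wrist' else cam(n)
    for r in env.pinpoint(n,k)[:1]:
        print(k,n,round(r['conf'],2),np.round(r['pixel']),onz(cc,r['pixel'],z)[0])
```

```text
[ 0.4514 -0.289   0.3232] [ 1.      0.0008 -0.0007 -0.001 ]
lid_handle wrist 0.82 [378. 127.] [ 0.5253 -0.3403  0.151 ]
lid_handle side 0.77 [397. 148.] [ 0.5372 -0.3432  0.151 ]
lid_handle scene 0.55 [200. 193.] [ 0.5359 -0.3292  0.151 ]
lid_hinge side 0.75 [344. 149.] [ 0.6921 -0.3626  0.1   ]
lid_hinge scene 0.9 [159. 245.] [ 0.6912 -0.3613  0.1   ]
```

View pics/w4.png

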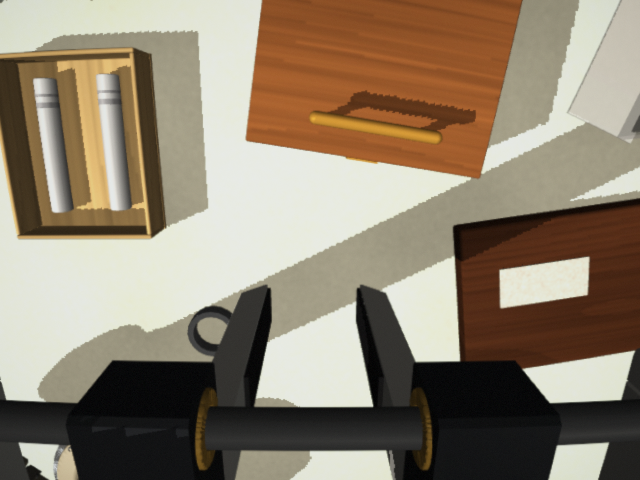

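The wrist picture shows both tubes flat in the tote at (52,145) and (114,142). The bar runs from (311,118) to (440,137), and the lid's front corners are at (247,139) and (481,178).

Run:
```python
from h import *
np.set_printoptions(precision=4,suppress=True)
c=cam('wrist')
B=onz(c,[[311,118],[440,137],[376,127]],.145); L=onz(c,[[247,139],[481,178]],.108)
for Q in (B,L):
  d=Q[0]-Q[1]; print(Q[:,:2].tolist(),np.hypot(*d[:2]),np.degrees(np.arctan2(-d[0],d[1])), (Q[0]+Q[1])[:2]/2)
# handle predicted from side/scene pts with z=.143
for n,px in (('side',[397.5,149]),('scene',[199,193])):
  cc=cam(n); print(n,onz(cc,px,.143))
```

```text
[[0.5331241913015489, -0.2880120278974639], [0.5188937346291809, -0.39396413160595223], [0.5263067700993933, -0.34086013761955125]] 0.10690348066063336 -7.6496334837617885 [ 0.526 -0.341]
[[0.5148763273697076, -0.23001903991797362], [0.48072300738822515, -0.4464106024126813]] 0.21907021154109135 -8.969069571273371 [ 0.4978 -0.3382]
side [[ 0.5388 -0.3512  0.143 ]]
scene [[ 0.5243 -0.3376  0.143 ]]
```

servo_tool:
  targets:
    - {"xyz": [0, 0, 0], "rotation": [0, 0, -0.2]}
    - {"xyz": [0, 0, 0], "rotation": [0, 0, -0.42]}
    - {"xyz": [0, 0, 0], "rotation": [0, 0, -0.64]}
    - {"xyz": [0, 0, 0], "rotation": [0, 0, -0.86]}
    - {"xyz": [0, 0, 0], "rotation": [0, 0, -1.0]}
    - {"xyz": [0, 0, 0], "rotation": [0, 0, -1.0]}
  grip: 195

```text
t: 20.05
tool_pos: [0.4515, -0.2904, 0.3243]
tcp_rot: [0.924, 0.382, -0.0, 0.0]
force: [0.9, -0.7, 0.0]
finger_gap: 0.0223
grip_force: 0.0
```

servo_tool:
  targets:
    - {"xyz": [0, 0, 0], "rotation": [0, 0, -0.2]}
    - {"xyz": [0, 0, 0], "rotation": [0, 0, -0.42]}
    - {"xyz": [0, 0, 0], "rotation": [0, 0, -0.64]}
    - {"xyz": [0, 0, 0], "rotation": [0, 0, -0.81]}
    - {"xyz": [0, 0, 0], "rotation": [0, 0, -0.81]}
    - {"xyz": [0, 0, 0], "rotation": [0, 0, -0.81]}

```text
t: 20.8
tool_pos: [0.4515, -0.2903, 0.3243]
tcp_rot: [0.758, 0.652, -0.0, 0.0]
force: [0.6, -0.1, -1.1]
finger_gap: 0.0217
grip_force: 0.0
```

servo_tool:
  targets:
    - {"xyz": [0, 0, 0], "rotation": [-0.18, 0, 0]}
    - {"xyz": [0, 0, 0], "rotation": [-0.38, 0, 0]}
    - {"xyz": [0, 0, 0], "rotation": [-0.58, 0, 0]}
    - {"xyz": [0, 0, 0], "rotation": [-0.78, 0, 0]}
    - {"xyz": [0, 0, 0], "rotation": [-0.95, 0, 0]}
    - {"xyz": [0, 0, 0], "rotation": [-1.0, 0, 0]}
    - {"xyz": [0, 0, 0], "rotation": [-1.0, 0, 0]}
    - {"xyz": [0, 0, 0], "rotation": [-1.0, 0, 0]}

```text
t: 21.8
tool_pos: [0.4518, -0.2908, 0.3249]
tcp_rot: [0.7, 0.603, 0.25, 0.29]
force: [-0.2, 0.8, 0.1]
finger_gap: 0.0228
grip_force: 0.0
```

```bash
cat > pl.py <<'E'
from h import *
np.set_printoptions(precision=4,suppress=True)
s=env.state(); M=R.from_quat(s['tcp_rot']).as_matrix(); print(s['tool_pos'],M.T.tolist(),s['joint_pos'],s['finger_gap'])
y=np.radians(-8.5); X=np.array([np.cos(y),np.sin(y),0]);Y=np.array([-np.sin(y),np.cos(y),0]);Z=np.array([0,0,1.])
z=(X-Z)/2**.5; T=np.c_[Y,np.cross(z,Y),z]
H=np.array([.526,-.340,.143])
for off in (-.06,.013):
    P=H+z*off; print(off,P,(M.T@(P-s['tool_pos']))/.3)
print('rot',R.from_matrix(M.T@T).as_rotvec()/(np.pi/4))
E
python3 pl.py
```

```text
[ 0.4518 -0.2908  0.3249] [[0.14825189885439385, 0.9889494162753296, -0.0006530962802683837], [0.6993263516194126, -0.10436795447456268, 0.7071421243353255], [0.6992596287622703, -0.10529189013157819, -0.7070711346503769]] [-1.1771 -0.1526  1.9621  0.7893  1.0213 -1.3496] 0.02278774448028791
-0.06 [ 0.484  -0.3337  0.1854] [-0.1254 -0.2387  0.419 ]
0.013 [ 0.5351 -0.3414  0.1338] [-0.1253 -0.2387  0.6624]
rot [0.0001 0.001  0.0002]
```

servo_tool:
  targets:
    - {"xyz": [-0.04, -0.08, 0.1], "rotation": [0, 0, 0]}
    - {"xyz": [-0.09, -0.16, 0.22], "rotation": [0, 0, 0]}
    - {"xyz": [-0.125, -0.239, 0.33], "rotation": [0, 0, 0]}
    - {"xyz": [-0.125, -0.239, 0.419], "rotation": [0, 0, 0]}
    - {"xyz": [-0.125, -0.239, 0.419], "rotation": [0, 0, 0]}
    - {"xyz": [-0.125, -0.239, 0.419], "rotation": [0, 0, 0]}

```text
t: 22.55
tool_pos: [0.4844, -0.3332, 0.1857]
tcp_rot: [0.699, 0.604, 0.25, 0.29]
force: [-0.5, -0.7, 0.4]
finger_gap: 0.0218
grip_force: 0.0
```

Run:
```python
from pl import *
for n in ('wrist',):
  c=cam(n); save(c,'w5.png')
  for r in env.regions_of(n,'lid_handle')[:1]+env.pinpoint(n,'lid_handle')[:1]: print(r['conf'],r['pixel'])
  print(proj(c,np.array([H,H+.054*Y,H-.054*Y,s['tool_pos']])))
```

```text
[ 0.4844 -0.3332  0.1857] [[0.14653936425080155, 0.9892041292858916, -0.001185465609891856], [0.6990399858825685, -0.10270676767355974, 0.7076682965990125], [0.699906645819476, -0.10452995014727007, -0.7065438250101262]] [-1.1389  0.0875  2.1323  1.0642  0.7435 -1.7494] 0.021798519994213058
-0.06 [ 0.484  -0.3337  0.1854] [-0.0018 -0.0013 -0.0001]
0.013 [ 0.5351 -0.3414  0.1338] [-0.0018 -0.0015  0.2432]
rot [ 0.001  -0.0001  0.0022]
0.7 [317.7, 193.9]
0.66 [311.2, 263.4]
[[315.2702 262.7367]
 [315.6016 170.7896]
 [314.9652 344.0767]
 [316.906  304.1602]]
```

View pics/w5.png

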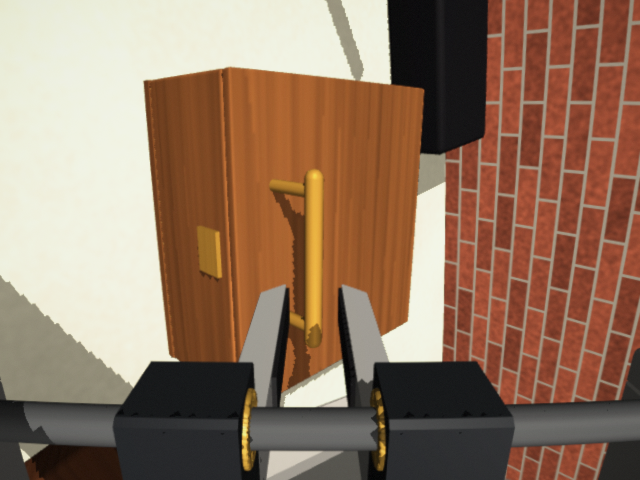

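The bar runs from (314,172) to (314,345), centred between the fingers as predicted. Advance and grip.

servo_tool:
  targets:
    - {"xyz": [-0.001, 0, 0.08], "rotation": [0, 0, 0]}
    - {"xyz": [-0.002, -0.001, 0.15], "rotation": [0, 0, 0]}
    - {"xyz": [-0.002, -0.001, 0.2], "rotation": [0, 0, 0]}
    - {"xyz": [-0.002, -0.001, 0.243], "rotation": [0, 0, 0]}
    - {"xyz": [-0.002, -0.001, 0.243], "rotation": [0, 0, 0]}
    - {"xyz": [-0.002, -0.001, 0.243], "rotation": [0, 0, 0]}

```text
t: 23.45
tool_pos: [0.5344, -0.3413, 0.1334]
tcp_rot: [0.7, 0.603, 0.25, 0.29]
force: [-0.1, -0.9, -0.4]
finger_gap: 0.0219
grip_force: 0.0
```

servo_tool:
  targets:
    - {"xyz": [0, 0, 0], "rotation": [0, 0, 0]}
    - {"xyz": [0, 0, 0], "rotation": [0, 0, 0]}
    - {"xyz": [0, 0, 0], "rotation": [0, 0, 0]}
    - {"xyz": [0, 0, 0], "rotation": [0, 0, 0]}
  grip: 255
  newtons: 30

```text
t: 23.95
tool_pos: [0.5351, -0.3416, 0.1343]
tcp_rot: [0.7, 0.603, 0.25, 0.291]
force: [-0.6, 0.9, 6.4]
finger_gap: 0.0102
grip_force: 30.0
```

```bash
cat > arc.py <<'E'
from pl import *
# chest-plane: tool TCP relative to hinge rotates about Y by +th (front rises: -X -> +Z)
P0=s['tool_pos']; hinge=H+.170*X-.043*Z
print('bar along tool z from tcp',(M.T@(H-P0)))
# bar centre lies on pad mid-line
for deg in range(3,46,3):
    Q=R.from_rotvec(Y*np.radians(deg))
    P=hinge+Q.apply(P0-hinge); rv=R.from_matrix(M.T@Q.as_matrix()@M).as_rotvec()
    print(deg,(M.T@(P-P0)/.3).round(3).tolist(),(rv/(np.pi/4)).round(3).tolist(),P.round(3))
E
python3 arc.py; python3 -c "from bench import env;print(env.state()['grip_force'],env.state()['force'])"
```

```text
[ 0.5351 -0.3416  0.1343] [[0.14796190154303052, 0.9889929033987367, -0.0005592125783174806], [0.6977767339329409, -0.10399270138285736, 0.7087264265151778], [0.7008672522479905, -0.10525471526745517, -0.7054831958596312]] [-1.0298  0.2218  2.1382  1.2581  0.6119 -1.9026] 0.01015753709307611
-0.06 [ 0.484  -0.3337  0.1854] [ 0.0007 -0.0006 -0.2424]
0.013 [ 0.5351 -0.3414  0.1338] [ 0.0008 -0.0011  0.001 ]
rot [0.0029 0.0006 0.0004]
bar along tool z from tcp [ 0.0002 -0.0003 -0.0127]
3 [-0.0, 0.025, -0.015] [0.067, 0.0, -0.0] [ 0.537 -0.342  0.143]
6 [-0.0, 0.05, -0.029] [0.133, 0.0, -0.0] [ 0.539 -0.342  0.151]
9 [-0.0, 0.076, -0.041] [0.2, 0.0, -0.0] [ 0.542 -0.343  0.159]
12 [-0.0, 0.102, -0.052] [0.267, 0.0, -0.0] [ 0.546 -0.343  0.167]
15 [-0.0, 0.129, -0.061] [0.333, 0.0, -0.0] [ 0.549 -0.344  0.175]
18 [-0.0, 0.157, -0.069] [0.4, 0.0, -0.0] [ 0.553 -0.344  0.182]
21 [-0.0, 0.185, -0.076] [0.467, 0.0, -0.0] [ 0.558 -0.345  0.19 ]
24 [-0.0, 0.213, -0.081] [0.533, 0.0, -0.0] [ 0.563 -0.346  0.197]
27 [-0.0, 0.241, -0.085] [0.6, 0.0, -0.0] [ 0.568 -0.346  0.204]
30 [-0.0, 0.27, -0.087] [0.667, 0.0, -0.0] [ 0.573 -0.347  0.21 ]
33 [-0.0, 0.299, -0.088] [0.733, 0.0, -0.0] [ 0.579 -0.348  0.216]
36 [-0.0, 0.327, -0.087] [0.8, 0.0, -0.0] [ 0.585 -0.349  0.222]
39 [-0.0, 0.356, -0.084] [0.867, 0.0, -0.0] [ 0.592 -0.35   0.228]
42 [-0.0, 0.384, -0.081] [0.933, 0.0, -0.0] [ 0.599 -0.351  0.233]
45 [-0.0, 0.413, -0.075] [1.0, 0.0, -0.001] [ 0.606 -0.352  0.238]
29.999198019504547 [-0.55783883  0.85846962  6.38618542]
```

servo_tool:
  targets:
    - {"xyz": [0, 0.025, -0.015], "rotation": [0.067, 0, 0]}
    - {"xyz": [0, 0.05, -0.029], "rotation": [0.133, 0, 0]}
    - {"xyz": [0, 0.076, -0.041], "rotation": [0.2, 0, 0]}
    - {"xyz": [0, 0.102, -0.052], "rotation": [0.267, 0, 0]}
    - {"xyz": [0, 0.129, -0.061], "rotation": [0.333, 0, 0]}
    - {"xyz": [0, 0.157, -0.069], "rotation": [0.4, 0, 0]}
    - {"xyz": [0, 0.185, -0.076], "rotation": [0.467, 0, 0]}
    - {"xyz": [0, 0.185, -0.076], "rotation": [0.467, 0, 0]}

```text
t: 24.95
tool_pos: [0.5565, -0.3449, 0.188]
tcp_rot: [0.74, 0.64, 0.134, 0.157]
force: [-4.8, -1.3, 0.6]
finger_gap: 0.0099
grip_force: 30.0
```

```bash
cat > chk.py <<'E'
from pl import *
# remaining turn of the commanded path; angle from tilt of tool now and from bar point
hinge=H+.170*X-.043*Z; b=s['tool_pos']-M[:,2]*.0127-hinge
print('angle by bar',np.degrees(np.arctan2(b[2],-b@X)-np.arctan2(.043,.170)),'radius',np.hypot(b[2],b@X),'lat',b@Y,'tool tilt deg from 45:',45-np.degrees(np.arctan2(M[:,2]@X,-M[2,2])),s['force'],s['moment'],s['grip_force'])
th=np.degrees(np.arctan2(b[2],-b@X)-np.arctan2(.043,.170))
for a in list(np.arange(th+3,45,3))+[45]:
    Q=R.from_rotvec(Y*np.radians(a-th)); P=hinge+Q.apply(s['tool_pos']-hinge)
    print(round(a,1),(M.T@(P-s['tool_pos'])/.3).round(3).tolist(),round((a-th)/45,3))
E
python3 chk.py
```

```text
[ 0.5565 -0.3449  0.188 ] [[0.14561742574410458, 0.9893383912641596, -0.0022611701628250103], [0.9052376655859353, -0.1323160683837959, 0.40377868548498347], [0.3991745659785788, -0.06084410915034999, -0.9148539010451417]] [-0.8112  0.219   1.7158  0.3223  0.8972 -0.8284] 0.009939848104108013
-0.06 [ 0.484  -0.3337  0.1854] [ 0.0017 -0.2271 -0.0909]
0.013 [ 0.5351 -0.3414  0.1338] [ 0.0018 -0.1391  0.136 ]
rot [-0.4708  0.0008  0.004 ]
angle by bar 20.438111669015793 radius 0.17528542402635827 lat -0.0003395097595328773 tool tilt deg from 45: 21.185077043844814 [-4.7707 -1.3237  0.6314] [-0.2009  0.7852 -0.1464] 30.009251832962036
23.4 [-0.0, 0.024, -0.015] 0.067
26.4 [-0.0, 0.049, -0.029] 0.133
29.4 [-0.0, 0.075, -0.042] 0.2
32.4 [-0.0, 0.101, -0.054] 0.267
35.4 [-0.0, 0.128, -0.064] 0.333
38.4 [-0.001, 0.156, -0.072] 0.4
41.4 [-0.001, 0.184, -0.079] 0.467
44.4 [-0.001, 0.212, -0.085] 0.533
45 [-0.001, 0.217, -0.086] 0.546
```

servo_tool:
  targets:
    - {"xyz": [0, 0.024, -0.015], "rotation": [0.067, 0, 0]}
    - {"xyz": [0, 0.049, -0.029], "rotation": [0.133, 0, 0]}
    - {"xyz": [0, 0.075, -0.042], "rotation": [0.2, 0, 0]}
    - {"xyz": [0, 0.101, -0.054], "rotation": [0.267, 0, 0]}
    - {"xyz": [0, 0.128, -0.064], "rotation": [0.333, 0, 0]}
    - {"xyz": [0, 0.156, -0.072], "rotation": [0.4, 0, 0]}
    - {"xyz": [0, 0.184, -0.079], "rotation": [0.467, 0, 0]}
    - {"xyz": [0, 0.212, -0.085], "rotation": [0.533, 0, 0]}
    - {"xyz": [0, 0.212, -0.085], "rotation": [0.533, 0, 0]}
    - {"xyz": [0, 0.212, -0.085], "rotation": [0.533, 0, 0]}
    - {"xyz": [0, 0.212, -0.085], "rotation": [0.533, 0, 0]}

```text
t: 26.32
tool_pos: [0.6033, -0.3521, 0.237]
tcp_rot: [0.758, 0.653, -0.001, -0.0]
force: [-4.5, -1.5, 2.2]
finger_gap: 0.0104
grip_force: 30.0
```

```bash
python3 chk.py; python3 -c "
from h import *
c=cam('side');save(c,'end.png')"
```

```text
[ 0.6033 -0.3521  0.237 ] [[0.148416657008562, 0.9889246242001928, -0.0007639194398851446], [0.9889231116656096, -0.14841781840131196, -0.0017973298538883414], [-0.0018908030070224206, -0.0004887039010972719, -0.9999980930144248]] [-0.627   0.4553  1.1503 -0.0015  1.5372 -0.478 ] 0.010448415217889842
-0.06 [ 0.484  -0.3337  0.1854] [ 0.0019 -0.4019  0.1726]
0.013 [ 0.5351 -0.3414  0.1338] [ 0.0021 -0.2295  0.3443]
rot [-1.0023  0.0012 -0.0004]
angle by bar 44.30224471182441 radius 0.17556287247393842 lat -0.0005809841612521316 tool tilt deg from 45: 45.1030063881668 [-4.5451 -1.5366  2.1951] [-0.2883  0.7705 -0.0693] 30.025340616703033
45 [0.0, 0.006, -0.004] 0.016
```

View pics/end.png

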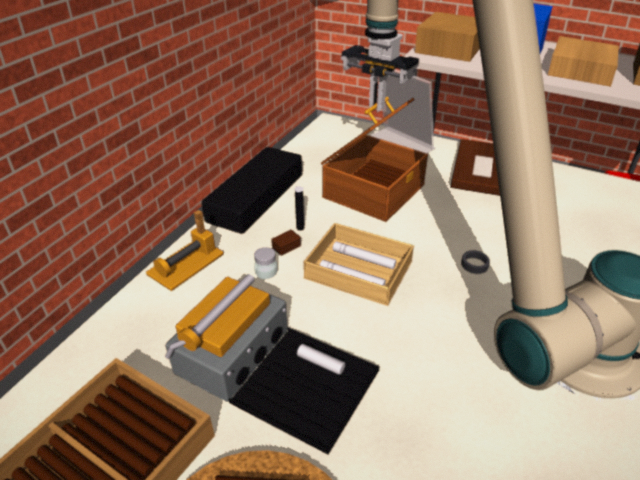

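The side picture shows the lid held open by its bar at about (378,110), both tubes flat in the tote at (355,262), and the other things in place. The lid angle is about 44.5 to 45 degrees. I'll make a small trim to 45, let it settle and hand in.

servo_tool:
  targets:
    - {"xyz": [0, 0.003, -0.002], "rotation": [0, 0, 0]}
    - {"xyz": [0, 0.003, -0.002], "rotation": [0, 0, 0]}
    - {"xyz": [0, 0.003, -0.002], "rotation": [0, 0, 0]}
    - {"xyz": [0, 0.003, -0.002], "rotation": [0, 0, 0]}
    - {"xyz": [0, 0.003, -0.002], "rotation": [0, 0, 0]}
    - {"xyz": [0, 0.003, -0.002], "rotation": [0, 0, 0]}

```text
t: 27.12
tool_pos: [0.6052, -0.3524, 0.2381]
tcp_rot: [0.758, 0.653, -0.001, 0.0]
force: [-4.6, -1.8, 2.3]
finger_gap: 0.0101
grip_force: 30.0
```

```bash
python3 chk.py | grep angle; python3 -c "
from bench import env
print(env.job_done())"
```

```text
angle by bar 45.01702699659991 radius 0.17558156716112536 lat -0.0005749104522212431 tool tilt deg from 45: 45.00954917566302 [-4.6108 -1.8283  2.2655] [-0.4757  0.9113 -0.0579] 30.02728521823883
the job is handed in; nothing more can be done
None
```

I handed the job in at about 27 s: both long tubes lie flat in the tote, the short tube is still in the tray, and the gripper is holding the chest lid open at a measured 45°.

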